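# Find the freed bay bolt on a scrap rectifier and hold its cover open

### The job

Three captive bolts on the scrapped rectifier have been backed out and all stand proud alike, but only one has come clear of its thread: tap the bolt heads, covers still shut, until you find the one that sinks on its spring. Then lift the cover that this bolt belongs to, at least halfway towards upright, and finish still holding it up, steady, so that a workmate can draw out the board. The other two covers stay shut, and the things lying around stay where they are.

Things in the scene. Friction and masses are not known exactly. Their poses are not given: they have to be found in the camera images.
- unit: The scrapped rectifier lying flat on the counter and immovable: a grey steel case 200 (x) x 330 (y) x 100 mm high. Origin: centre of its underside; z up, x across the case from the hinge side to the handle side, y along its length. Its three bays lie side by side along y at y = -100, 0 and +100 mm, under identical bare-metal covers.
- hinge_left (a point): Middle of the hinge line of the left (y = +100 mm) bay's cover, 102 mm above the counter; the line runs along y. A point of the case, axes as the case's. The cover is a 3 mm aluminium sheet 145 x 94 mm (about 0.3 kg with its handle) that reaches from 3 to 148 mm from this line towards the handle side (+x); its top face lies 1.5 mm above this point.
- bolt_top_left (a point): Where the centre of the flat top of the left (y = +100 mm) bay's bolt is while the bolt stands proud and the cover is shut: round knurled steel head 20 mm across and 12 mm tall, its top 124.5 mm above the counter and 70 mm from the hinge line, on the middle of the cover. A point of the case (it does not follow the bolt or cover, which swing up together).
- handle_left (a point): Where the middle of the grip bar of the left (y = +100 mm) bay's bow handle is while the cover is shut: a round dark steel bar 10 mm thick, parallel to the hinge (along y), 58 mm clear between its two legs, its centre 30 mm above the hinge line and 135 mm from it, near the free edge. A point of the case (it does not follow the cover).
- hinge_middle (a point): Middle of the hinge line of the middle bay's cover, 102 mm above the counter; the line runs along y. A point of the case, axes as the case's. The cover is a 3 mm aluminium sheet 145 x 94 mm (about 0.3 kg with its handle) that reaches from 3 to 148 mm from this line towards the handle side (+x); its top face lies 1.5 mm above this point.
- bolt_top_middle (a point): Where the centre of the flat top of the middle bay's bolt is while the bolt stands proud and the cover is shut: round knurled steel head 20 mm across and 12 mm tall, its top 124.5 mm above the counter and 70 mm from the hinge line, on the middle of the cover. A point of the case (it does not follow the bolt or cover, which swing up together).
- handle_middle (a point): Where the middle of the grip bar of the middle bay's bow handle is while the cover is shut: a round dark steel bar 10 mm thick, parallel to the hinge (along y), 58 mm clear between its two legs, its centre 30 mm above the hinge line and 135 mm from it, near the free edge. A point of the case (it does not follow the cover).
- hinge_right (a point): Middle of the hinge line of the right (y = -100 mm) bay's cover, 102 mm above the counter; the line runs along y. A point of the case, axes as the case's. The cover is a 3 mm aluminium sheet 145 x 94 mm (about 0.3 kg with its handle) that reaches from 3 to 148 mm from this line towards the handle side (+x); its top face lies 1.5 mm above this point.
- bolt_top_right (a point): Where the centre of the flat top of the right (y = -100 mm) bay's bolt is while the bolt stands proud and the cover is shut: round knurled steel head 20 mm across and 12 mm tall, its top 124.5 mm above the counter and 70 mm from the hinge line, on the middle of the cover. A point of the case (it does not follow the bolt or cover, which swing up together).
- handle_right (a point): Where the middle of the grip bar of the right (y = -100 mm) bay's bow handle is while the cover is shut: a round dark steel bar 10 mm thick, parallel to the hinge (along y), 58 mm clear between its two legs, its centre 30 mm above the hinge line and 135 mm from it, near the free edge. A point of the case (it does not follow the cover).
- bolt_1 (a joint): How far one of the three bolts is pressed in along its axis, m: 0 standing proud. The numbers 1 to 3 do not tell which bay it is on. The freed bolt sinks on its spring, about 1.2 N to start and 2.6 N at its full 7 mm, and comes back when let go; a bolt still in its thread does not move (under 1 mm) when pushed.
- cover_1 (a joint): Opening angle of the cover that carries bolt_1, rad: 0 shut, growing as the handle edge swings up and back towards the hinge; a stop in the hinge ends it at 1.35 (short of upright), so a released cover always falls shut. Only the cover with the freed bolt can open; the others are held down rigidly.
- bolt_2 (a joint): How far one of the three bolts is pressed in along its axis, m: 0 standing proud. The numbers 1 to 3 do not tell which bay it is on. The freed bolt sinks on its spring, about 1.2 N to start and 2.6 N at its full 7 mm, and comes back when let go; a bolt still in its thread does not move (under 1 mm) when pushed.
- cover_2 (a joint): Opening angle of the cover that carries bolt_2, rad: 0 shut, growing as the handle edge swings up and back towards the hinge; a stop in the hinge ends it at 1.35 (short of upright), so a released cover always falls shut. Only the cover with the freed bolt can open; the others are held down rigidly.
- bolt_3 (a joint): How far one of the three bolts is pressed in along its axis, m: 0 standing proud. The numbers 1 to 3 do not tell which bay it is on. The freed bolt sinks on its spring, about 1.2 N to start and 2.6 N at its full 7 mm, and comes back when let go; a bolt still in its thread does not move (under 1 mm) when pushed.
- cover_3 (a joint): Opening angle of the cover that carries bolt_3, rad: 0 shut, growing as the handle edge swings up and back towards the hinge; a stop in the hinge ends it at 1.35 (short of upright), so a released cover always falls shut. Only the cover with the freed bolt can open; the others are held down rigidly.
- dvd_drive: Bystander: dusty black optical drive 170 x 146 x 41 mm lying on the wooden turntable (330 mm across, top 31 mm above the counter, can turn). Origin: centre of its underside.
- charger: Bystander: red plastic phone charger body 42 x 30 x 50 mm standing on the turntable, its two pins up. Origin: centre of its underside.
- toroid: Bystander: squat brown ferrite ring 56 mm across, 22 mm tall, on the counter. Origin: centre of its underside.
- tin_cup: Bystander: dented tin cup of keycaps, 80 mm across the rim, 90 mm tall, on the counter. Origin: centre of its underside.

How it is judged (in metres and radians):
On the way, in this order (a step that is already met when the one before it is completed fails the run):
1. The freed bolt has been tapped in by at least 3 mm while all three covers were shut (((value of joint bolt_1 above 0.003 m and value of joint each of cover_1, cover_2, cover_3 below 0.05 rad) or (value of joint bolt_2 above 0.003 m and value of joint each of cover_1, cover_2, cover_3 below 0.05 rad) or (value of joint bolt_3 above 0.003 m and value of joint each of cover_1, cover_2, cover_3 below 0.05 rad))), for 0.02 s.
2. Its cover has been lifted at least halfway towards upright and is held there (((value of joint cover_1 above 0.7 rad and velocity of joint cover_1 between -0.15 and 0.15 rad/s and contact force between the fingers and anything else above 0.3 N and value of joint each of cover_2, cover_3 below 0.05 rad) or (value of joint cover_2 above 0.7 rad and velocity of joint cover_2 between -0.15 and 0.15 rad/s and contact force between the fingers and anything else above 0.3 N and value of joint each of cover_1, cover_3 below 0.05 rad) or (value of joint cover_3 above 0.7 rad and velocity of joint cover_3 between -0.15 and 0.15 rad/s and contact force between the fingers and anything else above 0.3 N and value of joint each of cover_1, cover_2 below 0.05 rad))), for 0.3 s.
At the end, for the whole second after the job is handed in: The cover with the freed bolt is open by more than 0.70 rad (40 degrees), still (under 0.15 rad/s), held up by the gripper's fingers (contact over 0.3 N; let go, it falls shut); the other two covers are shut (under 0.05 rad); drive, charger, toroid and cup are within 30 mm of where they began (((value of joint cover_1 above 0.7 rad and velocity of joint cover_1 between -0.15 and 0.15 rad/s and contact force between the fingers and anything else above 0.3 N and value of joint each of cover_2, cover_3 below 0.05 rad) or (value of joint cover_2 above 0.7 rad and velocity of joint cover_2 between -0.15 and 0.15 rad/s and contact force between the fingers and anything else above 0.3 N and value of joint each of cover_1, cover_3 below 0.05 rad) or (value of joint cover_3 above 0.7 rad and velocity of joint cover_3 between -0.15 and 0.15 rad/s and contact force between the fingers and anything else above 0.3 N and value of joint each of cover_1, cover_2 below 0.05 rad)) and not (distance of any of dvd_drive, charger, toroid, tin_cup from where it was at the start of the episode above 0.03 m)); the arm keeps its last pose, push and grip.
It fails at once if The drive, charger, toroid or cup is shifted by more than 30 mm (distance of any of dvd_drive, charger, toroid, tin_cup from where it was at the start of the episode above 0.03 m).
It also fails if it takes over 45 s, if anything falls off the work surface, if the arm or the gripper's body presses on something with over 40 N, if the wrist force passes 120 N, or if a joint passes its speed limit or range.

### The arm

A 6-joint arm with a two-finger parallel gripper is mounted at the origin on the work surface. World frame = base frame: x ahead of the robot, y to its left, z up, the work surface at z = 0. Lengths are in mm, angles in rad, forces in N, time in s.
With the tool pointing down it reaches from about 350 to 975 mm from the base axis. Payload 7.1 kg.
Tool frame: the origin (TCP) lies midway between the tips of the shut fingers; the grasp point (between the pads) lies 19 mm behind it (ctrl.hold_point_z is the distance from the TCP to the grasp point, in mm); z points along the fingers, y is the direction in which the jaws open and shut (so a half turn about z gives the same grasp; the last joint's range is limited). The gripper opens to 88 mm and grips with 3 to 60 N. Pads are 20 mm wide; open, the fingers measure 115 mm over their backs; the gripper's body (75 mm by 178 mm) begins 61 mm behind the grasp point.
Start: joints at [1.279, 0.423, 1.63, -0, 1.089, -0.019], TCP at [168.361, 601.879, 183.275] pointing down, gripper open.
Joint ranges: [-3, 3], [-0.9, 2.11], [0.09, 2.58], [-1.31, 4.45], [0.11, 2.69], [-2.54, 2.54]. Speed limits (rad/s): [2.39, 2.39, 3.01, 3.14, 3.14, 3.14].

### API

Orientations are given as a rotation vector (axis times angle).
In Python, from workcell import ctrl, eyes gives the robot as it stands.
- The arm moves only by the tool move_arm, never from a script. Its argument "deltas" is a list of rows, each a list of 6 numbers: the shift along the tool's x, y, z in mm, then the turn, a rotation vector about the tool's x, y, z in rad. A call has 1 to 5 rows; each row shifts and turns the pose as measured when the row begins, along the tool's axes as they then stand; what a row does not reach is not made up. A row lasts 1/12 s, in which the tool goes at most 41.7 mm and 7.16 degrees, less where a joint would pass 70% of its speed; a pose out of reach is approached as far as the arm can. A call is refused whole if a number of a shift passes 41.7 or a number of a turn 0.125, either way. A call with a gripper value outside its range is refused whole. "hand" is the closure, from -1 (fully open) to 1 (shut), set as the call begins (left out, the last holds). The fingers move at their own pace and stop on an object; the grip force is fixed at half the most. Time passes only in rows, so rows that do not move let the fingers close. It gives the time, the measured TCP pose, the force and the opening at its end, in the units of the state.
- ctrl.get_obs(): the state, without advancing time (a new reading comes with each control period).
- eyes.get_image(name): name is "side" or "top"; returns a dict with "frame" (384x512x3 uint8, red, green, blue), "range_z" (384x512 float32, mm along the optical axis (not along the pixel's ray), 0 where there is no reading), "fx", "fy", "cx", "cy" (pixels), "cam_to_world" (4x4, takes a point from camera to world coordinates). Camera axes: x right, y down, z forward; pixel columns grow to the right and rows downward; lengths in mm; the calibration is good to about 2 mm. A picture is of the moment at which its call begins.
- ctrl.close_job(): hands the job in, once; it reports no verdict.
The state is a dict: "t": time; "qpos": joint angles; "qvel": joint speeds; "joint_torque": joint torques, N m; "ee_pos": TCP position; "orientation": TCP orientation; "ft_force": force on the tool from outside, world axes, zero at the start; "moment": the same for the moment, N m; "width": finger opening in mm.
Only numpy, scipy, OpenCV 4.12 (cv2) and the standard library are available. Lean on these libraries where they do the work, as an engineer would, in place of code of your own. Each camera call takes 0.05 s, during which the arm holds its last target.

## Working session

There is one attempt and no reset: what is moved stays moved. The work goes in short steps, Python scripts to look and compute and a tool call to move; the robot and the scene stay as the last step left them, time stands still between calls to the robot, and variables do not carry over. Pictures are saved under pics/ and viewed, and the job is handed in when it is done.

Besides the shell and the picture viewer there is one more tool, called in YAML: its name, and indented under it one key for each argument. move_arm: Moves the arm, as the interface text tells. Its arguments: {"type":"object","properties":{"deltas":{"type":"array"},"hand":{"type":"number"}},"required":["deltas"]}

```bash
ls; mkdir -p pics
python3 - <<'E'
from workcell import ctrl, eyes
import cv2,numpy as np
print(ctrl.get_obs())
for n in("side","top"):
    d=eyes.get_image(n); cv2.imwrite(f"pics/{n}0.png",d["frame"][...,::-1]); np.savez(f"{n}0.npz",**d)
    print(n,d["fx"],d["fy"],d["cx"],d["cy"],d["cam_to_world"].round(3).tolist())
E
```

```text
pics
{'t': 0.0, 'qpos': array([ 1.27901399e+00,  4.23852352e-01,  1.63067282e+00,  2.29206498e-06,
        1.08862104e+00, -1.89746374e-02]), 'qvel': array([-0.00106616, -0.00059778,  0.00026786, -0.00021294, -0.00033824,
       -0.00022159]), 'joint_torque': array([-2.23057919e-03, -5.44610631e+01, -2.73664713e+01,  6.43522432e-02,
        2.26806861e-02, -1.39751455e-04]), 'ee_pos': array([168.17920959, 601.30580147, 182.50131826]), 'orientation': array([-4.27166273e-01, -3.11217037e+00,  2.41025215e-03]), 'ft_force': array([ 0.53756119, -0.30704096,  0.89629537]), 'moment': array([-0.0164816 , -0.00529956,  0.02541047]), 'width': 87.96151624063627}
side 413.76880058270535 413.76880058270535 257.5569252820555 186.75369361852827 [[-0.994, -0.077, 0.073, 480.437], [-0.106, 0.692, -0.714, 906.273], [0.005, -0.717, -0.697, 952.799], [0.0, 0.0, 0.0, 1.0]]
top 471.32551576807106 471.32551576807106 258.49824689911543 194.55648265472325 [[-0.013, -0.983, 0.183, 268.921], [-1.0, 0.013, -0.002, 32.291], [-0.0, -0.183, -0.983, 1603.739], [0.0, 0.0, 0.0, 1.0]]
```

View pics/side0.png

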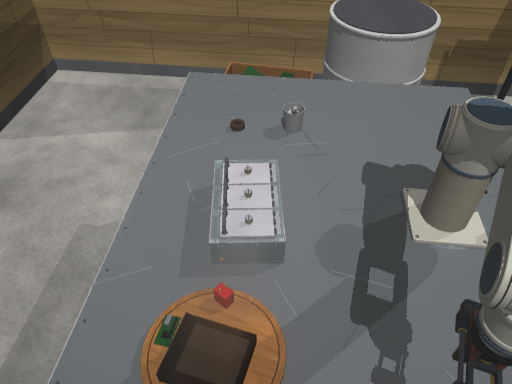

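View pics/top0.png

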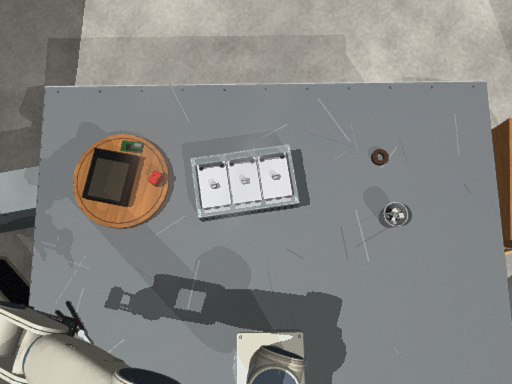

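Run:
```python
import cv2
a=cv2.imread("pics/side0.png")[150:270,200:300]; b=cv2.imread("pics/top0.png")[135:230,180:310]
a=cv2.resize(a,None,fx=4.8,fy=4.8,interpolation=cv2.INTER_CUBIC);b=cv2.resize(b,None,fx=6,fy=6,interpolation=cv2.INTER_CUBIC)
cv2.imwrite("pics/sc.png",a);cv2.imwrite("pics/tc.png",b)
```

```text
(no output)
```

View pics/sc.png

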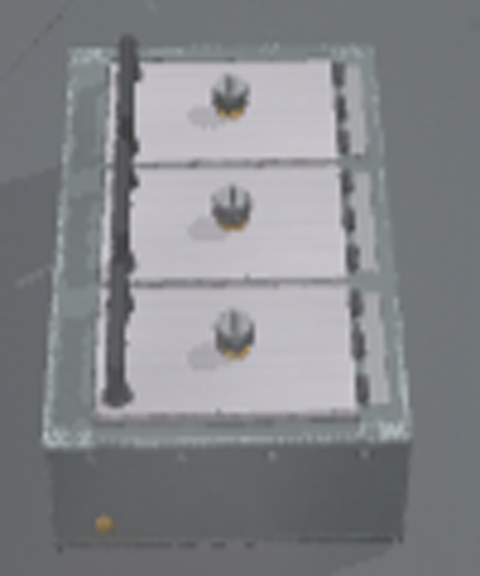

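View pics/tc.png

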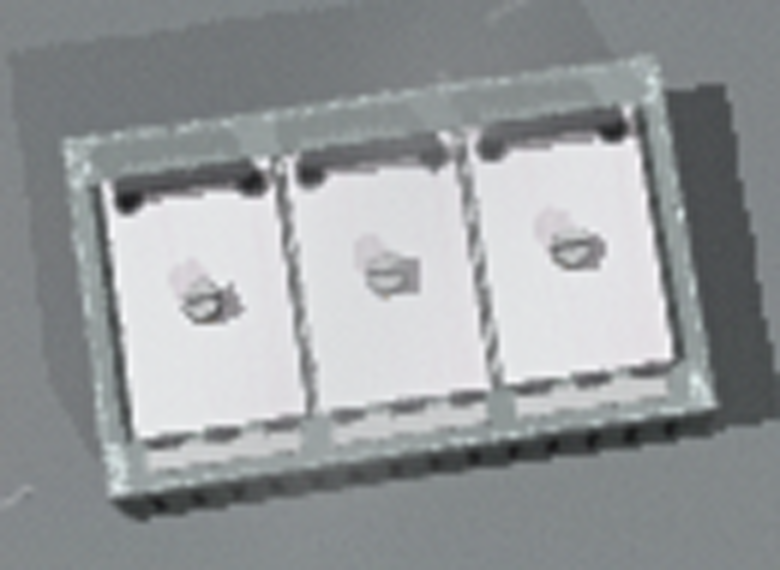

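```bash
cat > h.py <<'E'
import numpy as np,cv2
def ray(d,u,v,z):
    M=d["cam_to_world"]; r=M[:3,:3]@np.array([(u-d["cx"])/d["fx"],(v-d["cy"])/d["fy"],1.]);o=M[:3,3]
    return (o+r*(z-o[2])/r[2])
E
python3 - <<'E'
from h import *
for n in("top","side"):
    d=np.load(n+"0.npz"); f=d["frame"].astype(int)
    x0,x1,y0,y1=(185,305,140,225) if n=="top" else (205,290,155,250)
    m=np.zeros(f.shape[:2],np.uint8); s=f[y0:y1,x0:x1]
    m[y0:y1,x0:x1]=((s.min(2)>175)&(s.max(2)-s.min(2)<40)).astype(np.uint8)
    k,l,st,c=cv2.connectedComponentsWithStats(m,connectivity=4)
    cv2.imwrite(f"pics/m_{n}.png",cv2.resize(m[y0:y1,x0:x1]*255,None,fx=5,fy=5,interpolation=0))
    for i in range(1,k):
        if st[i,4]<100: continue
        v,u=np.nonzero(l==i)
        P=np.array([ray(d,a,b,103.5)[:2] for a,b in zip(u,v)]).astype(np.float32)
        r=cv2.minAreaRect(P); print(n,st[i],np.round(r[0],1),np.round(r[1],1),r[2])
E
```

```text
top [ 227  156   65   48 2106] [604.6  27.8] [143.9 195.7] 7.9076104164123535
top [ 197  165   34   43 1049] [584.4 174.7] [143.3  92.7] 7.8250555992126465
side [228 163  42  21 719] [603.3 -23.6] [125.1  90.4] 8.563447952270508
side [227 185  45  23 883] [590.1  75.8] [127.4  89. ] 6.37264347076416
side [ 226  210   48   26 1056] [576.5 175.4] [127.5  89.2] 6.339446067810059
```

View pics/m_top.png

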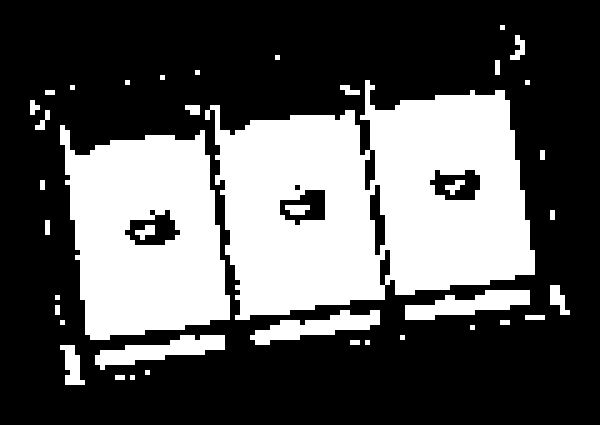

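View pics/m_side.png

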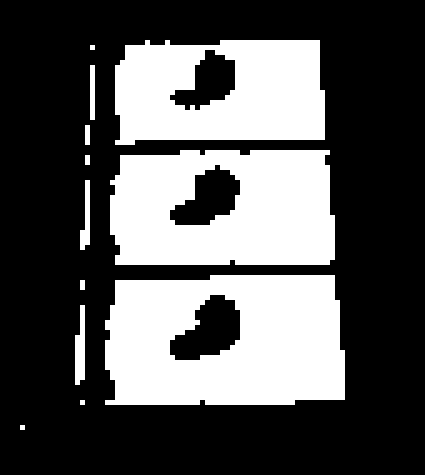

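Run:
```python
from h import *
t=np.load("top0.npz");s=np.load("side0.npz")
for p in [(214.2,184.7),(244.6,180.2),(275.7,176.3)]: print("top",ray(t,*p,124.5).round(1))
for p in [(248.2,217.3),(248.3,191.3),(248.1,168)]: print("side",ray(s,*p,124.5).round(1))
for n,d in(("top",t),("side",s)):
  for C in [(584.4,174.7),(604.7,26.8-0)]: pass
  R=np.array([[np.cos(.1367),-np.sin(.1367)],[np.sin(.1367),np.cos(.1367)]])
  im=d["frame"][...,::-1].copy();im=cv2.resize(im,None,fx=4,fy=4,interpolation=cv2.INTER_CUBIC)
  M=np.linalg.inv(d["cam_to_world"])
  def pr(X,Y,Z):
    w=np.append(np.array([598.0,75.2])+R@[X,Y],[Z,1]);c=M@w
    return d["fx"]*c[0]/c[2]+d["cx"],d["fy"]*c[1]/c[2]+d["cy"]
  # cover-mid origin at cover centre: hinge at X=-75.5
  for Y in(100,0,-100):
    for X,Z in((-75.5+70,124.5),(-75.5+135,132),(-75.5+135-0,132)):
      u,v=pr(X,Y,Z);cv2.drawMarker(im,(int(u*4+2),int(v*4+2)),(0,0,255),0,14,1)
    for X in(-72.5,72.5):
      for y in(-47,47):
        u,v=pr(X,Y+y,103.5);cv2.drawMarker(im,(int(u*4+2),int(v*4+2)),(0,255,0),0,14,1)
  x0,y0,w,h=(180,135,130,95) if n=="top" else (200,150,100,120)
  cv2.imwrite(f"pics/ov_{n}.png",im[y0*4:(y0+h)*4,x0*4:(x0+w)*4])
```

```text
top [578.2 170.4 124.5]
top [591.7  72.9 124.5]
top [603.2 -27.2 124.5]
side [579.2 176.9 124.5]
side [590.9  79.  124.5]
side [603.7 -19.8 124.5]
```

View pics/ov_top.png

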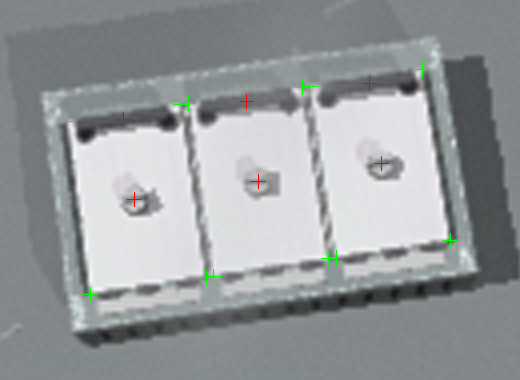

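View pics/ov_side.png

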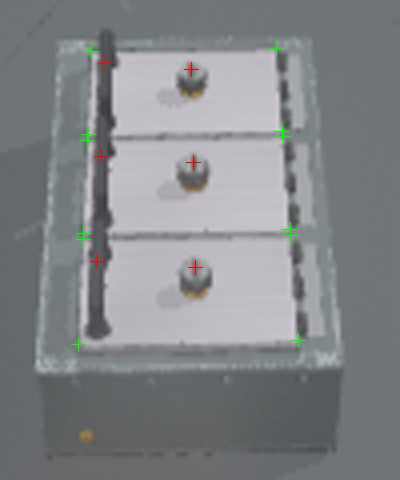

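```bash
cat >> h.py <<'E'
from scipy.spatial.transform import Rotation as Ro
EX=np.array([.9907,.1363,0]);EY=np.array([-.1363,.9907,0]);H={"l":0,"m":0,"r":0}
HM=np.array([523.2,64.9,102.])
OFF={"l":100,"m":0,"r":-100}
def bolt(b,dz=0): return HM+70*EX+OFF[b]*EY+np.array([0,0,22.5+dz])
def handle(b,th=0): return HM+OFF[b]*EY+EX*(135*np.cos(th)-30*np.sin(th))+np.array([0,0,135*np.sin(th)+30*np.cos(th)])
def Rt(phi=0):
    # tool z down, y along EX, tilted by phi with the cover
    z=np.array([0,0,-1.]);y=EX;x=np.cross(y,z)
    return Ro.from_rotvec(-EY*phi)*Ro.from_matrix(np.c_[x,y,z])
def plan(p,R,smax=40,amax=.12):
    from workcell import ctrl
    o=ctrl.get_obs();P=np.array(o["ee_pos"]);Q=Ro.from_rotvec(o["orientation"])
    w=(R*Q.inv()).as_rotvec();d=p-P
    n=max(1,int(np.ceil(max(np.linalg.norm(d)/smax,np.linalg.norm(w)/amax))))
    print("t",round(o["t"],2),"F",np.round(o["ft_force"],1),"w",round(o["width"],1),"P",P.round(1),"n",n,"d",d.round(1),"ang",w.round(3))
    for i in range(n):
        Qi=Ro.from_rotvec(w*i/n)*Q
        print([float(a) for a in Qi.inv().apply(d/n).round(1)]+[float(a) for a in Qi.inv().apply(w/n).round(3)])
E
python3 -c "
from h import *
plan(bolt('l',70),Rt())"
```

```text
t 0.1 F [ 0.3 -0.3 -0.5] w 88.0 P [168.2 601.3 182.6] n 15 d [ 410.7 -427.8   11.9] ang [ 1.000e-03 -1.000e-03 -1.161e+00]
[-34.1, -20.1, -0.8, -0.0, 0.0, 0.077]
[-35.5, -17.4, -0.8, -0.0, 0.0, 0.077]
[-36.7, -14.6, -0.8, -0.0, 0.0, 0.077]
[-37.8, -11.7, -0.8, -0.0, 0.0, 0.077]
[-38.6, -8.8, -0.8, -0.0, 0.0, 0.077]
[-39.1, -5.7, -0.8, -0.0, 0.0, 0.077]
[-39.4, -2.7, -0.8, -0.0, 0.0, 0.077]
[-39.5, 0.4, -0.8, -0.0, 0.0, 0.077]
[-39.4, 3.4, -0.8, -0.0, 0.0, 0.077]
[-39.0, 6.4, -0.8, -0.0, 0.0, 0.077]
[-38.4, 9.4, -0.8, -0.0, 0.0, 0.077]
[-37.5, 12.4, -0.8, -0.0, 0.0, 0.077]
[-36.5, 15.3, -0.8, -0.0, 0.0, 0.077]
[-35.2, 18.0, -0.8, -0.0, 0.0, 0.077]
[-33.7, 20.7, -0.8, -0.0, 0.0, 0.077]
```

move_arm:
  deltas:
    - [-34,-20,-8,0,0,0.077]
    - [-35.5,-17.5,-8,0,0,0.077]
    - [-36.5,-14.5,-8,0,0,0.077]
    - [-38,-11.5,-6,0,0,0.077]
    - [-38.5,-9,-4,0,0,0.077]
  hand: 1

```text
t: 0.52
ee_pos: [303.1, 457.4, 214.0]
orientation: [-1.019, -2.97, 0.009]
ft_force: [0.4, -0.6, -1.2]
width: 58.2
```

```bash
python3 -c "
from h import *
plan(bolt('l',70),Rt())"
```

```text
t 0.52 F [ 0.4 -0.6 -1.2] w 58.2 P [303.1 457.4 214. ] n 10 d [ 275.8 -283.9  -19.5] ang [ 0.003 -0.005 -0.773]
[-39.2, -5.5, 2.0, -0.001, 0.0, 0.077]
[-39.5, -2.4, 2.0, -0.001, 0.0, 0.077]
[-39.6, 0.6, 2.0, -0.001, 0.0, 0.077]
[-39.4, 3.7, 2.0, -0.001, 0.0, 0.077]
[-39.0, 6.7, 1.9, -0.001, 0.0, 0.077]
[-38.4, 9.7, 1.9, -0.001, 0.0, 0.077]
[-37.5, 12.6, 1.9, -0.001, 0.0, 0.077]
[-36.4, 15.5, 1.9, -0.001, 0.0, 0.077]
[-35.1, 18.3, 1.9, -0.001, 0.0, 0.077]
[-33.6, 20.9, 1.9, -0.001, 0.0, 0.077]
```

move_arm:
  deltas:
    - [-39,-5.5,0,0,0,0.077]
    - [-39.5,-2.5,0,0,0,0.077]
    - [-39.5,0.5,1,0,0,0.077]
    - [-39.5,3.5,1,0,0,0.077]
    - [-39,6.5,1,0,0,0.077]

```text
t: 0.93
ee_pos: [444.2, 306.3, 212.0]
orientation: [-1.594, -2.707, 0.007]
ft_force: [0.6, 1.4, -0.1]
width: 24.8
```

move_arm:
  deltas:
    - [-38.5,9.5,2,0,0,0.077]
    - [-37.5,12.5,2,0,0,0.077]
    - [-36.5,15.5,2,0,0,0.077]
    - [-35,18.5,2,0,0,0.077]
    - [-33.5,21,2,0,0,0.077]

```text
t: 1.35
ee_pos: [583.0, 151.7, 201.0]
orientation: [-2.106, -2.33, 0.009]
ft_force: [1.1, 0.9, -0.1]
width: 0.7
```

```bash
python3 -c "
from h import *
plan(bolt('l',30),Rt())"
```

```text
t 1.35 F [ 1.1  0.9 -0.1] w 0.7 P [583.  151.7 201. ] n 2 d [ -4.1  21.8 -46.5] ang [ 0.004 -0.004  0.036]
[11.2, -0.8, 23.2, -0.002, 0.002, -0.018]
[11.1, -0.7, 23.2, -0.002, 0.002, -0.018]
```

move_arm:
  deltas:
    - [11,-1,12,0,0,-0.018]
    - [11,-1,12,0,0,-0.018]
    - [0,0,12,0,0,0]
    - [0,0,0,0,0,0]

```text
t: 1.68
ee_pos: [582.8, 166.7, 161.1]
orientation: [2.076, 2.356, -0.01]
ft_force: [-1.4, -0.7, -0.0]
width: 0.4
```

```bash
python3 -c "
from h import *
plan(bolt('l',8),Rt())"
```

```text
t 1.68 F [-1.4 -0.7 -0. ] w 0.4 P [582.8 166.7 161.1] n 1 d [ -3.9   6.8 -28.6] ang [ 0.005 -0.004  0.011]
[7.4, -2.9, 28.6, -0.004, 0.005, -0.011]
```

move_arm:
  deltas:
    - [5,-2,10,-0.004,0.005,-0.01]
    - [2.5,-1,10,0,0,0]
    - [0,0,8,0,0,0]
    - [0,0,0,0,0,0]

```text
t: 2.02
ee_pos: [574.9, 177.7, 130.2]
orientation: [-2.054, -2.374, 0.005]
ft_force: [0.4, 0.3, 0.6]
width: 0.3
```

Run:
```python
from h import *
plan(bolt('l',4),Rt())
from workcell import eyes
d=eyes.get_image("side");cv2.imwrite("pics/s1.png",cv2.resize(d["frame"][120:270,180:330,::-1],None,fx=4,fy=4,interpolation=2))
```

```text
t 2.02 F [0.4 0.3 0.6] w 0.3 P [574.9 177.7 130.2] n 1 d [ 4.  -4.2 -1.7] ang [ 0.001 -0.004 -0.007]
[-4.8, 3.4, 1.7, -0.004, 0.0, 0.007]
```

View pics/s1.png

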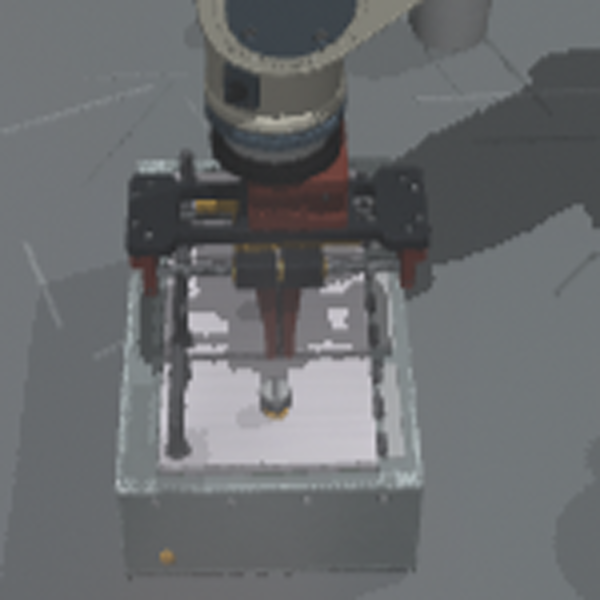

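The side view shows the shut fingertips (275,355 in the crop) just over the left bolt head (275,380). Next I centre on it and tap.

move_arm:
  deltas:
    - [-4.5,3,0,0,0,0]
    - [0,0,0,0,0,0]

```text
t: 2.23
ee_pos: [579.3, 174.3, 131.5]
orientation: [-2.053, -2.376, 0.003]
ft_force: [0.6, -0.9, 0.1]
width: 0.7
```

move_arm:
  deltas:
    - [0,0,3,0,0,0]
    - [0,0,0,0,0,0]

```text
t: 2.4
ee_pos: [580.4, 174.2, 129.5]
orientation: [2.054, 2.377, -0.0]
ft_force: [-0.3, -0.5, 0.7]
width: 0.3
```

move_arm:
  deltas:
    - [0,0,2,0,0,0]
    - [0,0,0,0,0,0]

```text
t: 2.57
ee_pos: [581.1, 174.0, 128.0]
orientation: [2.055, 2.375, 0.001]
ft_force: [-1.1, -0.1, -0.1]
width: 0.3
```

move_arm:
  deltas:
    - [0,0,2,0,0,0]
    - [0,0,0,0,0,0]

```text
t: 2.73
ee_pos: [581.3, 173.8, 126.0]
orientation: [2.055, 2.375, 0.002]
ft_force: [-0.6, -0.1, 0.4]
width: 0.5
```

move_arm:
  deltas:
    - [0,1.5,2,0,0,0]
    - [0,0,0,0,0,0]

```text
t: 2.9
ee_pos: [582.9, 174.0, 123.8]
orientation: [2.055, 2.375, 0.002]
ft_force: [-0.5, -0.2, 0.4]
width: 0.5
```

move_arm:
  deltas:
    - [0,0,2,0,0,0]
    - [0,0,0,0,0,0]

```text
t: 3.07
ee_pos: [583.0, 174.0, 121.6]
orientation: [2.055, 2.375, 0.002]
ft_force: [-0.7, 0.0, 0.0]
width: 0.6
```

move_arm:
  deltas:
    - [0,0,2,0,0,0]
    - [0,0,0,0,0,0]

```text
t: 3.23
ee_pos: [582.9, 174.0, 119.3]
orientation: [2.055, 2.375, 0.002]
ft_force: [-0.4, 0.7, -0.1]
width: 0.3
```

Run:
```python
from h import *
from workcell import eyes,ctrl
plan(bolt('l',-5),Rt())
d=eyes.get_image("side");cv2.imwrite("pics/s2.png",cv2.resize(d["frame"][180:260,210:290,::-1],None,fx=7,fy=7,interpolation=2))
for i in range(3):
  d=eyes.get_image("top");print(ctrl.get_obs()["ft_force"].round(2),ctrl.get_obs()["ee_pos"].round(1))
cv2.imwrite("pics/t2.png",cv2.resize(d["frame"][140:230,180:310,::-1],None,fx=5,fy=5,interpolation=2))
```

```text
t 3.23 F [-0.4  0.7 -0.1] w 0.3 P [582.9 174.  119.3] n 1 d [-4.  -0.5  0.2] ang [-0.     0.002 -0.007]
[0.1, -4.0, -0.2, 0.002, 0.0, 0.007]
[ 0.13  0.17 -0.41] [583.1 174.1 119.6]
[ 0.32 -0.39  0.47] [583.2 174.1 119.7]
[-0.14 -1.17 -0.36] [583.3 174.1 119.8]
```

View pics/s2.png

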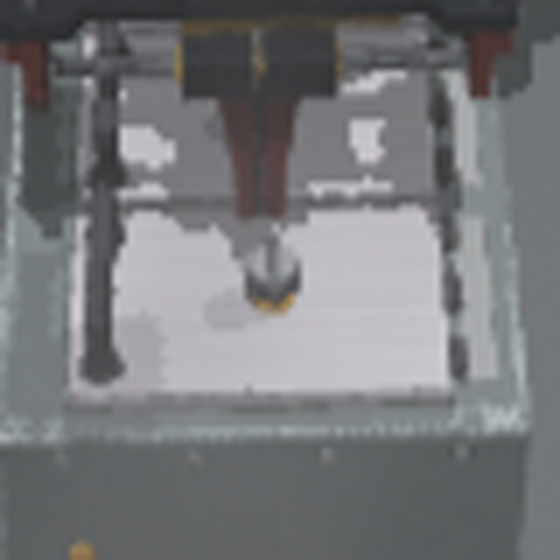

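Run:
```python
from h import *
for n in("top","side"):
  d=np.load(n+"0.npz");M=np.linalg.inv(d["cam_to_world"])
  for w in[(583.2,174.1,119.7),tuple(bolt('l'))]:
    c=M@np.append(w,1);print(n,w,d["fx"]*c[0]/c[2]+d["cx"],d["fy"]*c[1]/c[2]+d["cy"])
```

```text
top (583.2, 174.1, 119.7) 213.19834883740927 183.49520526514243
top (np.float64(578.9190000000001), np.float64(173.51100000000002), np.float64(124.5)) 213.23442939347763 184.49154891573835
side (583.2, 174.1, 119.7) 246.8599420092317 217.59953990583912
side (np.float64(578.9190000000001), np.float64(173.51100000000002), np.float64(124.5)) 248.4516569610039 216.3740329806571
```

View pics/t2.png

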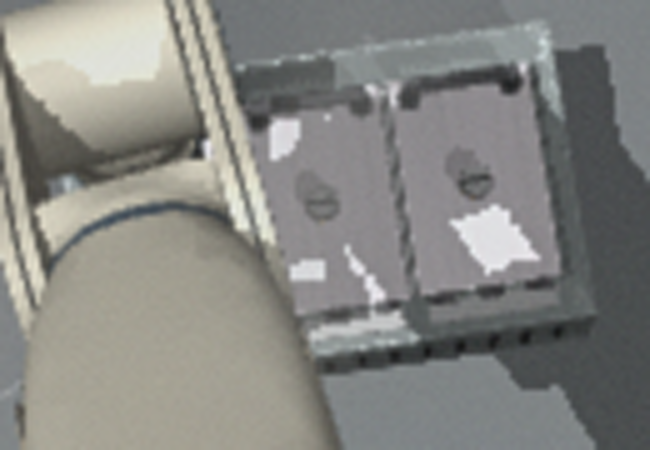

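Run:
```python
from h import *
from workcell import eyes,ctrl
d=eyes.get_image("side");M=d["cam_to_world"]
Z=d["range_z"]
def P(u,v):
    z=Z[v,u];return (M@np.array([(u-d["cx"])/d["fx"]*z,(v-d["cy"])/d["fy"]*z,z,1]))[:3].round().astype(int).tolist()
for v in range(203,227): print(v,[P(u,v) for u in(245,247,249,251)],d["frame"][v,247])
```

```text
203 [[586, 186, 189], [581, 183, 186], [576, 184, 187], [581, 103, 102]] [69 66 67]
204 [[586, 187, 186], [581, 183, 182], [576, 184, 184], [580, 109, 105]] [68 66 68]
205 [[586, 186, 181], [581, 184, 179], [576, 185, 181], [579, 116, 108]] [70 67 69]
206 [[586, 183, 174], [581, 182, 174], [575, 185, 178], [579, 119, 108]] [70 67 68]
207 [[586, 186, 174], [581, 184, 172], [576, 185, 173], [578, 122, 107]] [70 68 69]
208 [[586, 186, 170], [581, 183, 167], [575, 186, 172], [578, 121, 101]] [77 72 74]
209 [[586, 183, 163], [581, 183, 164], [576, 185, 166], [578, 126, 102]] [78 74 76]
210 [[586, 187, 164], [581, 182, 158], [576, 183, 160], [577, 131, 104]] [98 97 98]
211 [[593, 138, 106], [588, 138, 106], [582, 135, 104], [577, 135, 105]] [119 118 121]
212 [[593, 138, 101], [587, 145, 110], [582, 140, 105], [576, 141, 107]] [122 121 124]
213 [[592, 144, 104], [587, 145, 106], [581, 145, 106], [576, 145, 107]] [122 121 125]
214 [[592, 149, 105], [586, 148, 105], [578, 166, 126], [575, 146, 104]] [116 116 119]
215 [[591, 151, 104], [583, 170, 125], [578, 169, 125], [573, 169, 126]] [148 14
[... 257 characters left out ...]
9 162 162]
219 [[588, 179, 120], [582, 183, 125], [576, 185, 127], [571, 182, 124]] [149 151 153]
220 [[587, 180, 117], [582, 184, 121], [480, 906, 953], [571, 183, 122]] [104 106 108]
221 [[588, 176, 107], [582, 185, 118], [576, 184, 118], [571, 181, 115]] [81 82 84]
222 [[588, 177, 104], [581, 187, 117], [576, 187, 117], [572, 178, 107]] [85 83 82]
223 [[588, 179, 102], [582, 181, 106], [577, 180, 106], [571, 181, 107]] [146 123  86]
224 [[587, 185, 106], [582, 184, 106], [577, 182, 104], [571, 180, 102]] [161 150 138]
225 [[587, 188, 105], [581, 188, 106], [576, 185, 103], [571, 186, 105]] [169 166 169]
226 [[586, 190, 103], [581, 190, 103], [576, 189, 104], [570, 188, 103]] [184 181 186]
```

Run:
```python
from h import *
from workcell import eyes,ctrl
def cloud(d):
    M=d["cam_to_world"];Z=d["range_z"];v,u=np.mgrid[:384,:512]
    return np.einsum('ij,jhw->hwi',M,np.array([(u-d["cx"])/d["fx"]*Z,(v-d["cy"])/d["fy"]*Z,Z,np.ones_like(Z)]))[...,:3],Z
d=np.load("side0.npz");P,Z=cloud(d)
m=(Z>0)&(abs(P[...,0]-168)<80)&(abs(P[...,1]-602)<80)&(P[...,2]>60)
print("start z",np.percentile(P[m][:,2],[0,1,5,10,25]) if m.any() else None,m.sum())
v,u=np.nonzero(m);print(u.min(),u.max(),v.min(),v.max())
cv2.imwrite("pics/s0g.png",cv2.resize(d["frame"][284:384,412:512,::-1],None,fx=6,fy=6,interpolation=2))
d=eyes.get_image("side");P,Z=cloud(d)
for v in range(170,212,2):print(v,[P[v,u].round().astype(int).tolist() for u in(244,247,252)])
print(ctrl.get_obs())
```

```text
start z [222.5332564  247.63674669 319.60937639 327.99824869 350.65191866] 6314
452 511 200 383
170 [[583, 206, 319], [576, 206, 320], [566, 195, 311]]
172 [[584, 199, 307], [577, 197, 306], [566, 195, 305]]
174 [[584, 199, 301], [578, 196, 298], [566, 195, 298]]
176 [[585, 198, 293], [578, 198, 294], [566, 195, 292]]
178 [[585, 198, 287], [578, 198, 287], [566, 197, 288]]
180 [[585, 199, 281], [578, 198, 281], [566, 194, 279]]
182 [[585, 201, 277], [578, 194, 270], [567, 191, 270]]
184 [[585, 196, 265], [579, 193, 264], [567, 193, 264]]
186 [[585, 199, 261], [578, 201, 264], [566, 199, 263]]
188 [[584, 208, 264], [577, 202, 259], [565, 205, 263]]
190 [[584, 206, 255], [577, 206, 255], [480, 906, 953]]
192 [[584, 206, 248], [581, 182, 224], [565, 206, 250]]
194 [[587, 187, 222], [581, 180, 215], [582, 67, 103]]
196 [[588, 186, 213], [580, 183, 212], [581, 78, 106]]
198 [[588, 187, 208], [580, 185, 206], [580, 84, 104]]
200 [[588, 184, 197], [581, 182, 196], [579, 93, 105]]
202 [[588, 188, 194], [580, 186, 193], [578, 100, 104]]
204 [[588, 186, 185], [581, 184, 184], [577, 111, 107]]
206 [[588, 187, 178], [581, 185, 177], [576, 117, 106]]
208 [[589, 186, 169], [581, 181, 165], [576, 119, 99]]
210 [[589, 187, 163], [581, 184, 161], [575, 129, 103]]
{'t': 3.5333, 'qpos': array([ 2.70707449e-01,  4.75162543e-01,  1.71399788e+00, -3.23652839e-04,
        9.50086121e-01,  1.26738963e-01]), 'qvel': array([-9.40082074e-05, -1.54641759e-03, -1.33398411e-03, -2.25391295e-05,
        6.51019628e-04,  1.40583171e-03]), 'joint_torque': array([ 1.89258135e-04, -5.44871342e+01, -2.43763644e+01,  5.97435725e-02,
       -2.40642104e-03,  1.77729376e-04]), 'ee_pos': array([583.28858811, 174.12858697, 119.82871474]), 'orientation': array([2.05470027, 2.37450334, 0.00283853]), 'ft_force': array([ 0.26309909,  1.03245098, -0.66468388]), 'moment': array([-0.02778288, -0.0130553 ,  0.03685175]), 'width': 0.43847405137870227}
```

View pics/s0g.png

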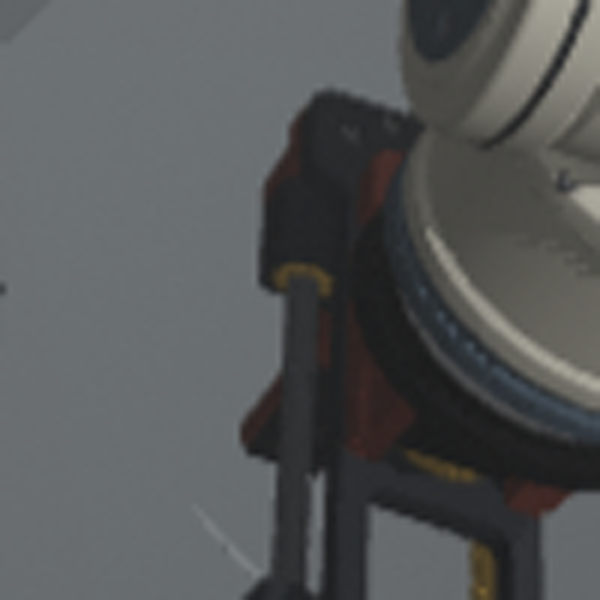

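The picture disagrees with the reported pose. The depth image puts the fingertips at z≈157 and reported TCP z is 119.8, while x and y agree. I'll trust the camera and find contact by careful descent.

move_arm:
  deltas:
    - [0,-4,10,0,0,0]
    - [0,0,10,0,0,0]
    - [0,0,0,0,0,0]

```text
t: 3.78
ee_pos: [579.4, 173.6, 98.6]
orientation: [2.054, 2.374, 0.005]
ft_force: [-0.6, 0.1, -0.2]
width: 0.3
```

```bash
cat >> h.py <<'E'
def cloud(d):
    M=d["cam_to_world"];Z=d["range_z"];v,u=np.mgrid[:384,:512]
    P=np.einsum('ij,jhw->hwi',M,np.array([(u-d["cx"])/d["fx"]*Z,(v-d["cy"])/d["fy"]*Z,Z,np.ones_like(Z)]))[...,:3]
    P[Z<=0]=np.nan
    return P
E
python3 - <<'E'
from h import *
from workcell import eyes,ctrl
d=eyes.get_image("side");P=cloud(d);print(ctrl.get_obs()["ee_pos"],ctrl.get_obs()["ft_force"])
for v in range(208,224):print(v,[P[v,u].round().tolist() for u in(244,246,248,250,252)])
cv2.imwrite("pics/s3.png",cv2.resize(d["frame"][180:260,210:290,::-1],None,fx=7,fy=7,interpolation=2))
E
```

```text
[579.4300867  173.65356158  99.13901707] [-0.15025141  0.40702974 -0.2945101 ]
208 [[598.0, 124.0, 102.0], [583.0, 185.0, 169.0], [578.0, 184.0, 169.0], [573.0, 183.0, 168.0], [568.0, 183.0, 169.0]]
209 [[598.0, 125.0, 99.0], [583.0, 185.0, 165.0], [579.0, 183.0, 164.0], [573.0, 185.0, 167.0], [575.0, 129.0, 106.0]]
210 [[596.0, 135.0, 106.0], [583.0, 186.0, 163.0], [578.0, 184.0, 161.0], [573.0, 185.0, 163.0], [574.0, 131.0, 105.0]]
211 [[596.0, 136.0, 103.0], [583.0, 186.0, 159.0], [579.0, 181.0, 154.0], [573.0, 184.0, 157.0], [574.0, 136.0, 105.0]]
212 [[595.0, 143.0, 107.0], [nan, nan, nan], [579.0, 183.0, 152.0], [573.0, 183.0, 153.0], [573.0, 141.0, 107.0]]
213 [[595.0, 145.0, 105.0], [583.0, 187.0, 152.0], [579.0, 182.0, 148.0], [573.0, 183.0, 149.0], [573.0, 140.0, 102.0]]
214 [[594.0, 149.0, 105.0], [583.0, 188.0, 149.0], [579.0, 184.0, 145.0], [573.0, 185.0, 147.0], [572.0, 148.0, 107.0]]
215 [[594.0, 153.0, 106.0], [584.0, 183.0, 140.0], [579.0, 183.0, 141.0], [573.0, 184.0, 143.0], [572.0, 150.0, 105.0]]
216 [[594.0, 153.0, 101.0], [584.0, 184.0, 137.0], [580.0, 172.0, 12
[... 191 characters left out ...]
 103.0], [585.0, 179.0, 124.0], [579.0, 182.0, 128.0], [574.0, 178.0, 124.0], [569.0, 180.0, 126.0]]
219 [[592.0, 169.0, 107.0], [584.0, 183.0, 124.0], [579.0, 186.0, 128.0], [573.0, 185.0, 127.0], [569.0, 174.0, 116.0]]
220 [[591.0, 172.0, 107.0], [585.0, 182.0, 119.0], [579.0, 185.0, 123.0], [574.0, 184.0, 122.0], [569.0, 179.0, 117.0]]
221 [[591.0, 175.0, 106.0], [584.0, 185.0, 118.0], [579.0, 186.0, 120.0], [573.0, 185.0, 119.0], [569.0, 174.0, 108.0]]
222 [[591.0, 176.0, 103.0], [585.0, 180.0, 109.0], [579.0, 184.0, 113.0], [574.0, 184.0, 115.0], [569.0, 175.0, 104.0]]
223 [[590.0, 181.0, 105.0], [585.0, 177.0, 100.0], [579.0, 181.0, 106.0], [574.0, 181.0, 107.0], [569.0, 177.0, 103.0]]
```

View pics/s3.png

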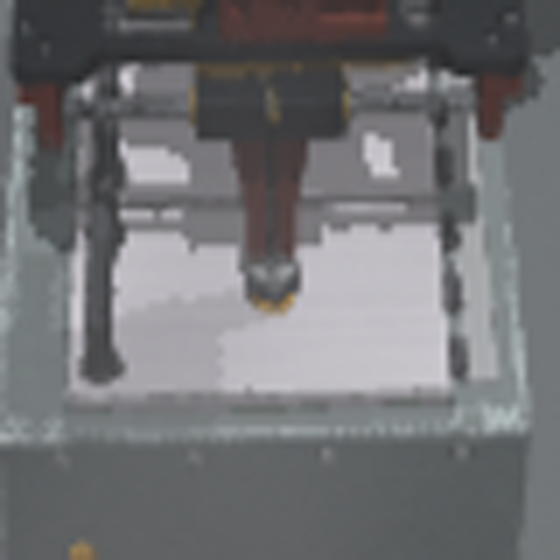

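move_arm:
  deltas:
    - [0,-1,8,0,0,0]
    - [0,0,2,0,0,0]
    - [0,0,0,0,0,0]

```text
t: 4.08
ee_pos: [578.2, 173.5, 87.6]
orientation: [2.054, 2.374, 0.004]
ft_force: [0.9, 0.3, -0.7]
width: 0.4
```

move_arm:
  deltas:
    - [0,0,2,0,0,0]
    - [0,0,0,0,0,0]

```text
t: 4.25
ee_pos: [578.3, 173.5, 85.2]
orientation: [2.055, 2.374, 0.004]
ft_force: [-0.3, -1.2, 0.1]
width: 0.6
```

move_arm:
  deltas:
    - [0,0,1,0,0,0]
    - [0,0,0,0,0,0]

```text
t: 4.42
ee_pos: [578.4, 173.5, 84.4]
orientation: [2.054, 2.374, 0.004]
ft_force: [-0.6, 0.3, 0.7]
width: 0.7
```

move_arm:
  deltas:
    - [0,0,1,0,0,0]
    - [0,0,0,0,0,0]

```text
t: 4.58
ee_pos: [578.5, 173.6, 83.8]
orientation: [2.054, 2.374, 0.004]
ft_force: [-0.9, -1.6, 1.4]
width: 0.7
```

move_arm:
  deltas:
    - [0,0,1,0,0,0]
    - [0,0,0,0,0,0]

```text
t: 4.75
ee_pos: [578.6, 173.6, 83.0]
orientation: [2.054, 2.374, 0.005]
ft_force: [0.0, 0.1, 0.8]
width: 0.5
```

move_arm:
  deltas:
    - [0,0,1,0,0,0]
    - [0,0,0,0,0,0]

```text
t: 4.92
ee_pos: [578.7, 173.6, 82.1]
orientation: [2.054, 2.374, 0.005]
ft_force: [-1.4, 0.2, 0.7]
width: 0.7
```

move_arm:
  deltas:
    - [0,0,1,0,0,0]
    - [0,0,0,0,0,0]

```text
t: 5.08
ee_pos: [578.7, 173.6, 81.1]
orientation: [2.054, 2.374, 0.005]
ft_force: [-0.9, -0.4, 1.9]
width: 0.5
```

move_arm:
  deltas:
    - [0,0,1.5,0,0,0]
    - [0,0,0,0,0,0]

```text
t: 5.25
ee_pos: [578.8, 173.6, 79.6]
orientation: [2.054, 2.374, 0.005]
ft_force: [-0.6, 0.2, 2.6]
width: 0.2
```

```bash
cat > look.py <<'E'
from h import *
from workcell import eyes,ctrl
import sys
F=[]
for i in range(8):
  d=eyes.get_image("side");F.append(ctrl.get_obs()["ft_force"])
print(np.mean(F,0).round(2),ctrl.get_obs()["ee_pos"].round(1),ctrl.get_obs()["t"])
P=cloud(d)
if len(sys.argv)>3:
  u0,v0=int(sys.argv[2]),int(sys.argv[3])
  for v in range(v0-8,v0+9):print(v,[P[v,u].round().tolist() for u in(u0-4,u0-2,u0,u0+2,u0+4)])
  cv2.imwrite(sys.argv[1],cv2.resize(d["frame"][v0-40:v0+40,u0-40:u0+40,::-1],None,fx=7,fy=7,interpolation=2))
E
python3 look.py pics/s4.png 248 219
```

```text
[-1.04 -0.59  1.79] [578.8 173.6  79.8] 5.65
211 [[596.0, 136.0, 103.0], [584.0, 185.0, 158.0], [578.0, 186.0, 159.0], [573.0, 184.0, 158.0], [568.0, 183.0, 157.0]]
212 [[596.0, 140.0, 103.0], [583.0, 187.0, 155.0], [579.0, 184.0, 153.0], [573.0, 185.0, 155.0], [568.0, 184.0, 154.0]]
213 [[595.0, 143.0, 102.0], [584.0, 185.0, 150.0], [579.0, 183.0, 148.0], [573.0, 185.0, 151.0], [568.0, 182.0, 149.0]]
214 [[595.0, 147.0, 103.0], [584.0, 184.0, 145.0], [579.0, 181.0, 142.0], [574.0, 183.0, 145.0], [568.0, 186.0, 149.0]]
215 [[594.0, 153.0, 105.0], [584.0, 185.0, 143.0], [579.0, 180.0, 138.0], [573.0, 185.0, 143.0], [572.0, 149.0, 104.0]]
216 [[593.0, 157.0, 106.0], [584.0, 185.0, 138.0], [579.0, 184.0, 138.0], [574.0, 183.0, 137.0], [572.0, 153.0, 105.0]]
217 [[593.0, 163.0, 108.0], [584.0, 186.0, 135.0], [579.0, 182.0, 131.0], [573.0, 184.0, 134.0], [571.0, 158.0, 105.0]]
218 [[592.0, 165.0, 106.0], [584.0, 187.0, 132.0], [579.0, 183.0, 129.0], [574.0, 183.0, 129.0], [569.0, 174.0, 120.0]]
219 [[592.0, 166.0, 104.0], [584.0, 187.0, 129.0], [579.0, 185.0, 127.0], [574.0, 184.0, 126.0]
[... 284 characters left out ...]
 103.0], [585.0, 182.0, 111.0], [579.0, 184.0, 113.0], [574.0, 183.0, 113.0], [569.0, 177.0, 106.0]]
223 [[590.0, 180.0, 103.0], [585.0, 180.0, 105.0], [579.0, 181.0, 106.0], [574.0, 184.0, 110.0], [569.0, 178.0, 104.0]]
224 [[590.0, 182.0, 102.0], [585.0, 182.0, 102.0], [579.0, 184.0, 105.0], [574.0, 183.0, 105.0], [569.0, 179.0, 101.0]]
225 [[590.0, 187.0, 103.0], [584.0, 187.0, 105.0], [579.0, 187.0, 105.0], [573.0, 188.0, 107.0], [568.0, 188.0, 107.0]]
226 [[589.0, 192.0, 105.0], [584.0, 191.0, 105.0], [578.0, 192.0, 106.0], [573.0, 188.0, 103.0], [568.0, 189.0, 104.0]]
227 [[588.0, 195.0, 105.0], [583.0, 196.0, 106.0], [578.0, 194.0, 105.0], [572.0, 194.0, 106.0], [567.0, 192.0, 104.0]]
```

View pics/s4.png

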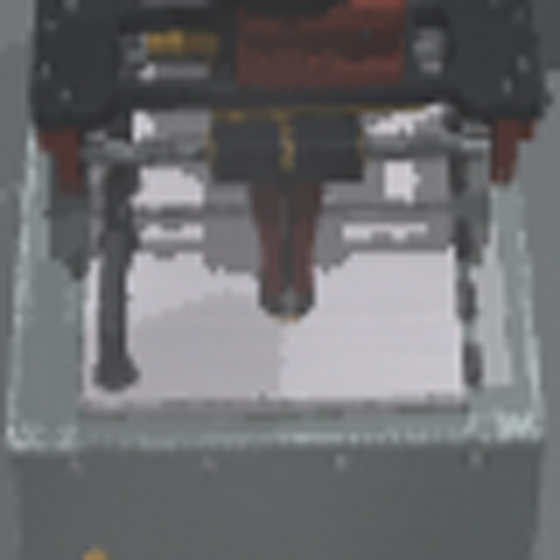

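move_arm:
  deltas:
    - [0,0,1.5,0,0,0]
    - [0,0,0,0,0,0]

```text
t: 5.82
ee_pos: [578.8, 173.7, 78.5]
orientation: [2.054, 2.374, 0.006]
ft_force: [-0.4, 0.1, 2.0]
width: 0.3
```

```bash
python3 look.py
```

```text
[-1.09 -0.18  2.98] [578.9 173.6  78.5] 6.2167
```

move_arm:
  deltas:
    - [0,0,1.5,0,0,0]
    - [0,0,0,0,0,0]

```text
t: 6.38
ee_pos: [578.9, 173.7, 78.6]
orientation: [2.054, 2.374, 0.006]
ft_force: [-1.6, -0.9, 3.2]
width: 0.3
```

```bash
python3 look.py pics/s5.png 248 219|head -1
```

```text
[-3.01 -1.05  7.75] [579.  173.7  78.3] 6.7833
```

View pics/s5.png

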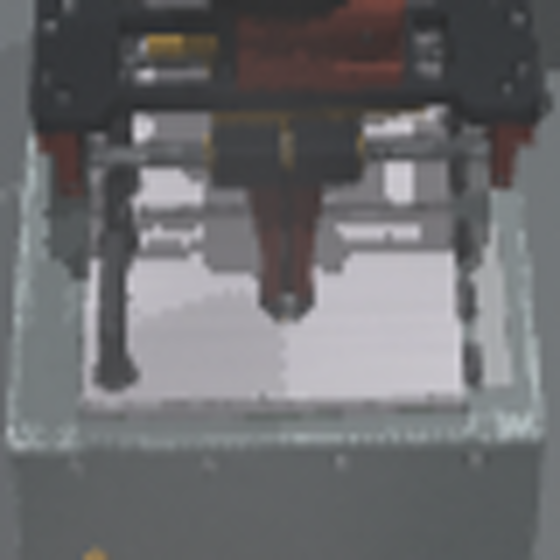

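Run:
```python
from h import *
from workcell import eyes,ctrl
a=np.load("side0.npz")["frame"];d=eyes.get_image("side");b=d["frame"]
for v in range(212,228): print(v,a[v,244:254].astype(int).sum(1)//3, b[v,244:254].astype(int).sum(1)//3)
for f in(a,b):
  f=f.astype(int);s=f[205:235,235:262]; m=(s[...,0]-s[...,2])>20; v,u=np.nonzero(m);print(m.sum(),list(zip(v+205,u+235)))
```

```text
212 [186 186 187 187 187 187 187 188 189 188] [102  76  73  74  74  70  73  72  73 114]
213 [185 186 185 186 186 187 187 188 188 188] [116  80  76  76  77  70  73  73  80 119]
214 [187 186 187 174 160 174 183 189 189 190] [121  85  76  76  79  70  74  73  81 120]
215 [188 179 155 161 124 144 165 173 189 191] [122  95  77  75  76  69  73  74  91 120]
216 [187 169 157 161 116 133 158 163 177 189] [121  98  78  76  71  70  74  74  95 121]
217 [171 151 160 161 116 133 159 162 143 188] [121  98  79  77  70  70  74  74 117 175]
218 [162 131 159 161 116 134 160 162 119 188] [125  87  78  77  70  71  75  75 123 188]
219 [182 108 126 151 129 129 145 118 102 188] [175  89  78  76  70  71  76  75 107 189]
220 [177  99 100 110 114 116 113  92  97 188] [175  89  78  78  74  70  76  76  92 188]
221 [171 104  94  90 102 108  96  90 119 187] [170  85  77  81 102 120  85  75  90 187]
222 [170 111 100  90  94  95  93 129 175 188] [168  85  80  80  92 109  86  80  98 186]
223 [168 157 116 121 115  99 119 142 186 189] [167 152  92  78  90 100  85  93 169 188]
224 [170 171 161 150 136 138 142 180 191 192] [169 170 157  99 119 123 113 173 192 193]
225 [170 170 171 168 177 179 180 190 191 191] [169 169 170 157 161 176 176 191 192 192]
226 [168 180 181 182 187 188 188 188 189 189] [166 167 167 168 182 188 188 189 189 190]
227 [182 186 188 188 189 190 190 190 192 192] [168 168 170 170 175 190 191 191 192 193]
11 [(np.int64(222), np.int64(251)), (np.int64(223), np.int64(246)), (np.int64(223), np.int64(247)), (np.int64(223), np.int64(248)), (np.int64(223), np.int64(249)), (np.int64(223), np.int64(250)), (np.int64(223), np.int64(251)), (np.int64(224), np.int64(247)), (np.int64(224), np.int64(248)), (np.int64(224), np.int64(249)), (np.int64(224), np.int64(250))]
0 []
```

Left bolt is the freed one: it sank about 7 mm on roughly 2 N, then reached a hard stop, and its brass shank disappeared from view. Contact geometry confirms reported z is about 39 mm below true. Next I retreat and go to the left handle.

move_arm:
  deltas:
    - [0,0,-15,0,0,0]
    - [0,0,-20,0,0,0]
    - [0,10,-15,0,0,0]
    - [0,25,0,0,0,0]
    - [0,25,0,0,0,0]
  hand: 0

```text
t: 7.25
ee_pos: [634.7, 181.7, 128.3]
orientation: [-2.054, -2.376, 0.001]
ft_force: [1.0, 0.5, -0.1]
width: 30.7
```

move_arm:
  deltas:
    - [0,0,0,0,0,0]
    - [0,0,0,0,0,0]

```text
t: 7.42
ee_pos: [639.4, 182.4, 128.6]
orientation: [2.054, 2.374, 0.005]
ft_force: [-0.1, 0.5, -0.2]
width: 42.5
```

Run:
```python
from h import *
from workcell import eyes
plan(handle('l')+np.array([0,0,-18-39]),Rt())
for n in("side","top"):
  d=eyes.get_image(n);c=(170,190) if n=="side" else(140,160)
  cv2.imwrite(f"pics/{n}6.png",cv2.resize(d["frame"][c[0]:c[0]+90,c[1]:c[1]+110,::-1],None,fx=6,fy=6,interpolation=2))
```

```text
t 7.42 F [-0.1  0.5 -0.2] w 42.5 P [639.4 182.4 128.6] n 2 d [  3.9  -0.  -53.6] ang [-0.001  0.004 -0.008]
[-0.3, 1.8, 26.8, 0.002, -0.0, 0.004]
[-0.3, 1.9, 26.8, 0.002, -0.0, 0.004]
```

View pics/side6.png

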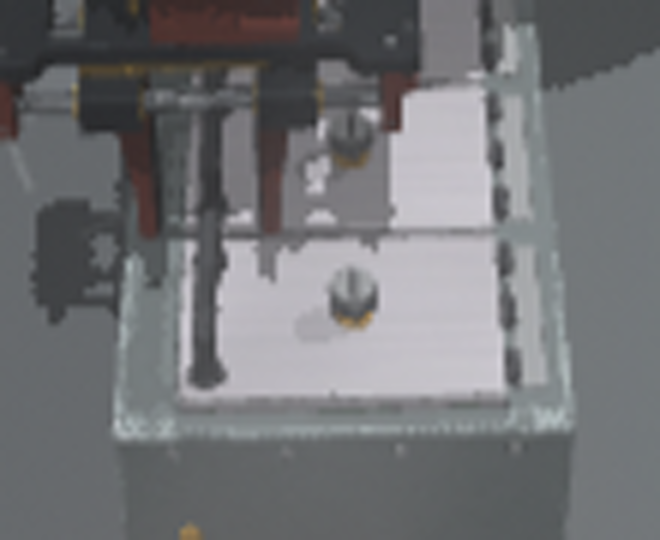

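The fingers at (148,235) and (270,230) straddle the bar (207), and the left bolt has sprung back. Next I descend and grip.

move_arm:
  deltas:
    - [0,2,18,0,0,0]
    - [0,1,18,0,0,0]
    - [0,0,9,0,0,0]
    - [0,0,0,0,0,0]

```text
t: 7.85
ee_pos: [638.7, 182.4, 81.8]
orientation: [2.054, 2.376, 0.002]
ft_force: [-0.4, 0.5, -0.2]
width: 44.2
```

Run:
```python
from h import *
from workcell import eyes
plan(handle('l')+np.array([0,0,-18-39]),Rt())
d=eyes.get_image("side");c=(170,190)
cv2.imwrite(f"pics/side7.png",cv2.resize(d["frame"][c[0]:c[0]+90,c[1]:c[1]+110,::-1],None,fx=6,fy=6,interpolation=2))
```

```text
t 7.85 F [-0.4  0.5 -0.2] w 44.2 P [638.7 182.4  81.8] n 1 d [ 4.6 -0.  -6.8] ang [-0.     0.002 -0.008]
[-0.7, 4.6, 6.8, 0.002, -0.0, 0.008]
```

View pics/side7.png

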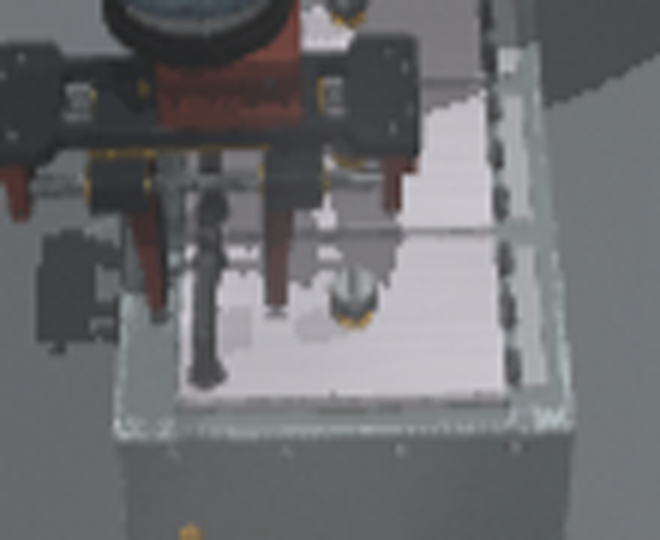

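move_arm:
  deltas:
    - [0,4,4,0,0,0]
    - [0,1,2.5,0,0,0]
    - [0,0,0,0,0,0]

```text
t: 8.15
ee_pos: [644.4, 183.5, 77.2]
orientation: [2.053, 2.375, 0.004]
ft_force: [0.2, -0.2, 0.3]
width: 43.6
```

move_arm:
  deltas:
    - [0,0,0,0,0,0]
    - [0,0,0,0,0,0]
    - [0,0,0,0,0,0]
    - [0,0,0,0,0,0]
    - [0,0,0,0,0,0]
  hand: 1

```text
t: 8.57
ee_pos: [645.7, 183.8, 79.2]
orientation: [2.052, 2.374, 0.008]
ft_force: [-3.7, -0.0, -1.2]
width: 14.0
```

Run:
```python
from h import *
from workcell import eyes
plan(handle('l')+np.array([0,0,-18-39]),Rt())
d=eyes.get_image("side");c=(170,190)
cv2.imwrite(f"pics/side8.png",cv2.resize(d["frame"][c[0]:c[0]+90,c[1]:c[1]+110,::-1],None,fx=6,fy=6,interpolation=2))
```

```text
t 8.57 F [-3.7 -0.  -1.2] w 14.0 P [645.7 183.8  79.2] n 1 d [-2.4 -1.4 -4.2] ang [-0.002  0.006 -0.008]
[-1.1, -2.6, 4.2, 0.006, -0.001, 0.008]
```

View pics/side8.png

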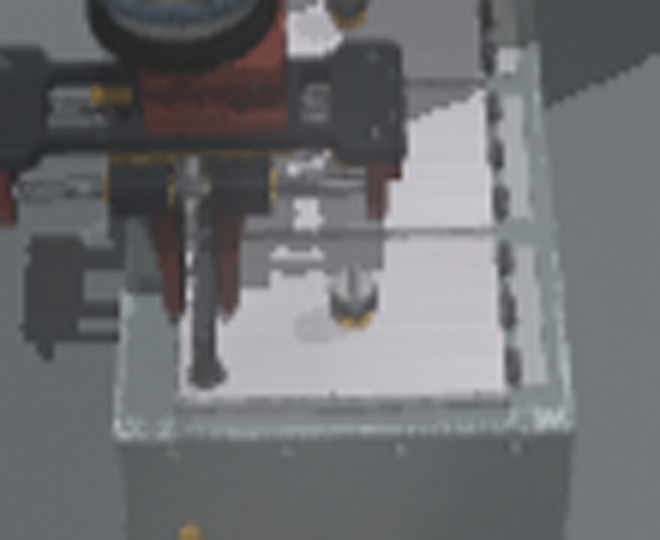

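move_arm:
  deltas:
    - [0,-1.5,4,0,0,0]
    - [0,0,1,0,0,0]
    - [0,0,0,0,0,0]

```text
t: 8.87
ee_pos: [643.4, 183.5, 79.4]
orientation: [2.053, 2.374, 0.007]
ft_force: [-0.8, 0.6, -2.4]
width: 9.0
```

move_arm:
  deltas:
    - [0,0,0,0,0,0]
    - [0,0,0,0,0,0]
    - [0,0,0,0,0,0]

```text
t: 9.12
ee_pos: [643.5, 183.5, 78.9]
orientation: [2.053, 2.374, 0.008]
ft_force: [0.9, 1.1, -1.0]
width: 8.8
```

```bash
python3 look.py
python3 - <<'E'
from h import *
plan(handle('l')+np.array([0,0,-18-39]),Rt())
E
```

```text
[ 1.36  0.27 -2.07] [643.5 183.5  79.1] 9.5167
t 9.52 F [ 0.8  0.6 -2.4] w 8.9 P [643.5 183.5  79.1] n 1 d [-0.2 -1.1 -4.1] ang [-0.002  0.006 -0.008]
[-1.1, -0.3, 4.1, 0.006, -0.001, 0.008]
```

```bash
cat >> h.py <<'E'
def arc(b,ths,L=53):
    from workcell import ctrl
    o=ctrl.get_obs();P=np.array(o["ee_pos"]);Q=Ro.from_rotvec(o["orientation"])
    bar=P+[0,0,L]-HM-OFF[b]*EY
    X=bar@EX;th=np.arctan2(bar[2],X)-np.arctan2(30,135)
    print("t",round(o["t"],2),"F",np.round(o["ft_force"],1),"w",round(o["width"],1),"P",P.round(1),"theta",round(th,3),"r",round(np.hypot(X,bar[2]),1),"vs",round(np.hypot(135,30),1),"yerr",round(bar@EY,1),"rot err",(Q.inv()*Rt()).as_rotvec().round(3))
    p=P
    for t in ths:
        q=handle(b,t)-[0,0,L];print(t,Q.inv().apply(q-p).round(1));p=q
E
python3 -c "
from h import *
arc('l',[.06,.12,.18,.24,.3])"
```

```text
t 9.52 F [ 0.8  0.6 -2.4] w 8.9 P [643.5 183.5  79.1] theta 0.0 r 138.6 vs 138.3 yerr 1.1 rot err [ 0.006 -0.001  0.008]
0.06 [-1.  -2.3 -8. ]
0.12 [ 0.  -2.5 -7.9]
0.18 [ 0.  -2.9 -7.8]
0.24 [ 0.  -3.4 -7.6]
0.3 [ 0.  -3.9 -7.3]
```

move_arm:
  deltas:
    - [0,-2,-8,0.006,0,0.008]
    - [0,-2.5,-8,0,0,0]
    - [0,-3,-8,0,0,0]
    - [0,-3.5,-7.5,0,0,0]
    - [0,-4,-7.5,0,0,0]

```text
t: 9.93
ee_pos: [627.9, 181.4, 119.4]
orientation: [-2.064, -2.367, -0.0]
ft_force: [0.2, 0.2, -4.1]
width: 9.2
```

Run:
```python
from h import *
from workcell import eyes
arc('l',[.3,.36,.42,.48,.54,.6,.66,.72])
d=eyes.get_image("side");c=(150,190)
cv2.imwrite(f"pics/side9.png",cv2.resize(d["frame"][c[0]:c[0]+100,c[1]:c[1]+110,::-1],None,fx=6,fy=6,interpolation=2))
```

```text
t 9.93 F [ 0.2  0.2 -4.1] w 9.2 P [627.9 181.4 119.4] theta 0.314 r 138.8 vs 138.3 yerr 1.2 rot err [-0.001 -0.001 -0.   ]
0.3 [-1.2  0.5  1.9]
0.36 [ 0.  -4.3 -7.1]
0.42 [ 0.  -4.7 -6.8]
0.48 [ 0.  -5.1 -6.5]
0.54 [ 0.  -5.5 -6.2]
0.6 [ 0.  -5.9 -5.8]
0.66 [ 0.  -6.2 -5.5]
0.72 [ 0.  -6.5 -5.1]
```

View pics/side9.png

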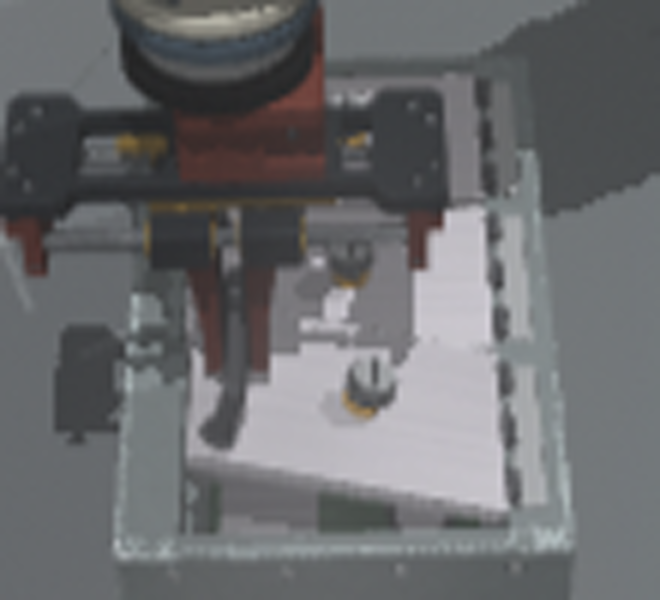

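The left cover is opening with the bar gripped, and the board shows underneath it. I'll continue along the arc.

move_arm:
  deltas:
    - [0,-4,-5.5,0,0,0]
    - [0,-4.5,-7,0,0,0]
    - [0,-5,-6.5,0,0,0]
    - [0,-5.5,-6,0,0,0]
    - [0,-6,-6,0,0,0]

```text
t: 10.4
ee_pos: [600.2, 177.7, 155.2]
orientation: [-2.064, -2.367, -0.001]
ft_force: [0.9, 0.5, -3.1]
width: 9.0
```

```bash
python3 -c "
from h import *
arc('l',[.66,.72,.78,.84,.9,.95])"
```

```text
t 10.4 F [ 0.9  0.5 -3.1] w 9.0 P [600.2 177.7 155.2] theta 0.64 r 140.3 vs 138.3 yerr 1.2 rot err [ 0.    -0.001 -0.   ]
0.66 [-1.2 -3.4 -0.3]
0.72 [ 0.  -6.5 -5.1]
0.78 [ 0.  -6.8 -4.7]
0.84 [ 0.  -7.1 -4.3]
0.9 [ 0.  -7.4 -3.8]
0.95 [ 0.  -6.3 -2.9]
```

move_arm:
  deltas:
    - [0,-7,-3.5,0,0,0]
    - [0,-7,-4.5,0,0,0]
    - [0,-7,-4.5,0,0,0]
    - [0,-7,-4,0,0,0]
    - [0,-5,-2.5,0,0,0]

```text
t: 10.82
ee_pos: [566.2, 173.1, 179.0]
orientation: [2.063, 2.365, 0.01]
ft_force: [2.2, 1.3, -2.2]
width: 8.8
```

move_arm:
  deltas:
    - [0,0,0,0,0,0]
    - [0,0,0,0,0,0]
    - [0,0,0,0,0,0]

```text
t: 11.07
ee_pos: [564.6, 172.8, 179.8]
orientation: [2.062, 2.366, 0.01]
ft_force: [2.3, 1.1, -1.3]
width: 9.2
```

Run:
```python
from h import *
from workcell import eyes
arc('l',[.9,1.])
d=eyes.get_image("side");np.savez("sideE.npz",**d);c=(140,190)
cv2.imwrite(f"pics/side10.png",cv2.resize(d["frame"][c[0]:c[0]+100,c[1]:c[1]+110,::-1],None,fx=6,fy=6,interpolation=2))
```

```text
t 11.07 F [ 2.3  1.1 -1.3] w 9.2 P [564.6 172.8 179.8] theta 0.95 r 142.2 vs 138.3 yerr 1.3 rot err [ 0.007 -0.002  0.   ]
0.9 [-1.3  4.7  6.4]
1.0 [  0.  -12.7  -5.5]
```

View pics/side10.png

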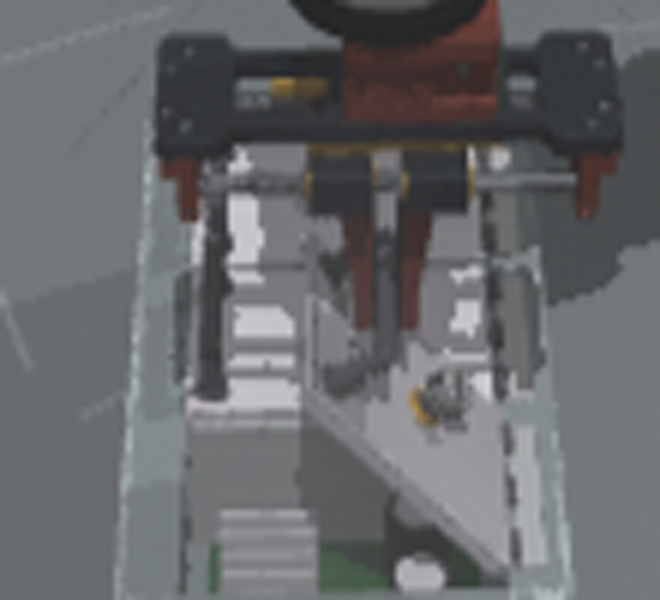

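Run:
```python
from h import *
from workcell import eyes,ctrl
d=np.load("sideE.npz");P=cloud(d)
f=d["frame"].astype(int)
pts=[]
for X in range(256,278):
  for Y in range(205,234):
    p=P[Y,X]-HM
    if np.isfinite(p).all() and 52<p@EY<148 and f[Y,X].min()>135: pts.append((p@EX,p[2]))
pts=np.array(pts);pts=pts[pts[:,1]>8];print(len(pts)); v=cv2.fitLine(pts.astype(np.float32),cv2.DIST_HUBER,0,.01,.01).ravel();print("theta",np.arctan2(v[1],v[0]),v)
for i in range(4):
  eyes.get_image("top");o=ctrl.get_obs();print(o["t"],o["ee_pos"].round(1),o["ft_force"].round(1),round(o["width"],1),abs(o["qvel"]).max().round(4))
t=eyes.get_image("top")
a=np.load("top0.npz")["frame"]
for n,(y0,y1,x0,x1) in {"toroid":(145,170,365,395),"cup":(198,232,380,415),"charger":(168,190,145,165),"drive":(140,212,78,145)}.items():
  print(n,np.abs(a[y0:y1,x0:x1].astype(int)-t["frame"][y0:y1,x0:x1]).mean().round(1))
cv2.imwrite("pics/topE.png",t["frame"][...,::-1])
```

```text
277
theta 0.9394346 [ 0.5902446   0.80722445 23.480942   35.431255  ]
11.1667 [564.8 172.9 179.7] [ 1.5  0.6 -0.9] 9.4 0.003
11.2167 [564.9 172.9 179.7] [ 2.1  0.9 -2. ] 8.9 0.0023
11.2667 [564.9 172.9 179.7] [ 2.1  0.3 -0.9] 9.0 0.0029
11.3167 [564.9 172.9 179.6] [ 2.1  1.3 -0.8] 8.9 0.0018
toroid 1.8
cup 1.8
charger 3.1
drive 6.1
```

View pics/topE.png

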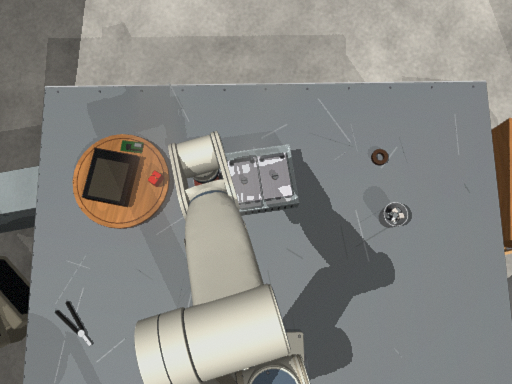

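The cover is at about 0.94 rad by the depth fit and the arm is still. Drive (110,177), charger (155,179), toroid (380,157) and cup (397,215) are unmoved. After a short hold I hand in.

move_arm:
  deltas:
    - [0,0,0,0,0,0]
    - [0,0,0,0,0,0]
    - [0,0,0,0,0,0]
    - [0,0,0,0,0,0]
    - [0,0,0,0,0,0]

```text
t: 11.78
ee_pos: [565.3, 173.0, 179.4]
orientation: [2.063, 2.365, 0.01]
ft_force: [1.6, 0.8, -1.1]
width: 9.5
```

```bash
python3 -c "
from h import *
arc('l',[.95])
from workcell import ctrl
print(ctrl.close_job())"
```

```text
t 11.78 F [ 1.6  0.8 -1.1] w 9.5 P [565.3 173.  179.4] theta 0.943 r 142.1 vs 138.3 yerr 1.3 rot err [ 0.007 -0.002 -0.   ]
0.95 [-1.3 -2.4  3.1]
the job is handed in; nothing more can be done
None
```

I found the freed bolt on the left bay and lifted that cover to about 0.94 rad. I handed in at 11.8 s with the gripper still holding its handle bar; no verdict was reported.

- **Finding the bolt:** I tapped only the left bolt. It sank about 7 mm at roughly 2–3 N, then met a hard stop, and its brass shank disappeared from view. It sprang back when I let go. I did not tap the other two as a control.
- **Final checks:**
  - The cover angle was 0.94 rad both from a depth-image fit and from the arm position.
  - The arm was still and the grip was closed on the 10 mm bar (opening about 9 mm), with about 2 N at the wrist.
  - The other two covers looked shut. Drive, charger, toroid and cup were unmoved in the top view.
- **What disagreed:**
  - The reported tool height read about 39 mm lower than the side-camera depth image and the bolt contact showed. I worked from the camera and contact instead.
  - The bar's distance from the hinge, from the arm position, was 4 mm more than expected at the end (142 against 138 mm). The bar may have slipped a few millimetres towards the fingertips while pivoting, but the hold stayed steady.

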